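# Set a push-to-turn focus knob to its index mark

### The arm

A 6-joint arm with a two-finger parallel gripper is mounted at the origin on a cart in front of the work surface, level with it; the furniture and walls round the work are solid. World frame = base frame: x ahead of the robot, y to its left, z up, the work surface at z = 0. Lengths are in m, angles in rad, forces in N, time in s.
With the tool pointing down it reaches from about 0.375 to 0.9 m from the base axis. Payload 3.1 kg.
Tool frame: the origin (TCP) lies between the finger pads; the fingertips stand 25 mm ahead of it and the grasp point (between the pads) lies 6 mm ahead of it; x points along the fingers, y is the direction in which the jaws open and shut, and the axes are right-handed (so a half turn about x gives the same grasp; the last joint's range is limited). The gripper opens to 85 mm and grips with 20 to 120 N. Pads are 22 mm wide; open, the fingers measure 114 mm over their backs; the gripper's body (76 mm by 85 mm) begins 54 mm behind the grasp point. The pads swing forward as they close: fully open they stand 13 mm farther back than shut.
Start: joints at [1.155, 0.527, 1.433, -0, 1.181, -0.178], TCP at [0.147, 0.607, 0.256] pointing down, gripper open.
Joint ranges: [-3.08, 3.08], [-0.75, 2.2], [0.22, 2.44], [-1.43, 4.57], [0, 2.65], [-2.85, 2.85]. Speed limits (rad/s): [2.79, 2.79, 3.14, 3.14, 3.14, 3.14].

### API

Orientations are given as a unit quaternion [x, y, z, w].
In Python, from station import manip, viewer, workorder gives the robot as it stands.
- The arm moves only by the shell command python3 -m crank 'ROWS' [FORCE]. ROWS is JSON, one flat list of numbers, 5 for each row, row after row: the opening, from 0 (shut) to 1 (fully open), then the shift along the world's x, y, z in mm, then the turn about the world's z in rad. A call has 1 to 10 rows; each row is the pose to reach, as a shift and turn from the pose commanded when the call began; what a row does not reach only later rows make up. A row lasts 1/8 s, in which the tool goes at most 62.5 mm and 10.7 degrees, less where a joint would pass 70% of its speed; a pose out of reach is approached as far as the arm can. A call with a gripper value outside its range is refused whole. The fingers move at their own pace and stop on an object; FORCE is the grip in N (left out, the last holds). Time passes only in rows, so rows that repeat a pose let the fingers close. It gives the time, the measured TCP pose, the force and the opening at its end, in the units of the state.
- manip.sense(): the state, without advancing time (a new reading comes with each control period).
- viewer.snapshot(name): name is "side" or "top" or "wrist"; returns a dict with "img" (480x640x3 uint8, red, green, blue), "range_z" (480x640 float32, m along the optical axis (not along the pixel's ray), 0 where there is no reading), "fx", "fy", "cx", "cy" (pixels), "k1" (the pictures are not rectified: a ray, as slopes to the right and down, at radius r is drawn at 1 + k1 r^2 times it, then the intrinsics apply), "origin" and "attitude" of the camera in the world. Camera axes: x right, y down, z forward; pixel columns grow to the right and rows downward; lengths in m; the calibration is good to about 2 mm. A picture is of the moment at which its call begins.
- workorder.sign_off(): hands the job in, once; it reports no verdict.
The state is a dict: "t": time; "q": joint angles; "qd": joint speeds; "tau": joint torques, N m; "tcp_pos": TCP position; "tool_rot": TCP orientation; "force": force on the tool from outside, world axes, zero at the start; "ft_torque": the same for the moment, N m; "finger_gap": opening from 0.0 (shut) to 1.0 (fully open).
Only numpy, scipy, OpenCV 4.12 (cv2) and the standard library are available. Lean on these libraries where they do the work, as an engineer would, in place of code of your own. Each camera call takes 0.05 s, during which the arm holds its last target.

### The job

Bring the plaster model on the focusing stand into focus: press the big black knob down against its spring, turn it clockwise out of its rest sector until its pointer stands at the red index mark, and let it spring fully back up into the notch there. Do not force the knob where it is blocked, and leave the loose plaster model, the blue-capped jar and the cutters where they are.

Things in the scene. Friction and masses are not known exactly. Their poses are not given: they have to be found in the camera images.
- knob_top (a point): Centre of the flat top face of the knob's 88 mm black disc, on its vertical turning axis; 66 mm above the bench when up; moves down with the knob. A grey grip bar, 74 long, 12 thick, 19 mm tall, stands across the disc's middle over this point; on either side of it the face is free to press on. Site x axis: along the bar to its pointer end, z up.
- pointer_tip (a point): Top of the pointer end of the grip bar (the end with a white line down it and along its top), 37 mm from the axis and 18.7 mm above the disc's face.
- index_mark (a point): Top of the red index block on the rim of the dark ring round the knob, 60.5 mm from the knob axis, 54.5 mm above the bench. The ring is fixed, at a different angle each time. Grey lips on the ring, on both sides of a notch at this mark, hold a brass tooth that sticks out of the disc under the pointer. x axis: outward from the knob axis. The white arc on the ring is the rest sector.
- focus_knob (a joint): Turn of the knob in the stand, rad, growing clockwise seen from above; end stops -2.9, +0.9. Its value at the red mark differs each time (-0.4 to 0.4), so go by the mark. It starts 1.35 to 2.7 rad before the mark, in the rest sector, turning freely (2 N at 28 mm radius). From 1.22 to 0.09 rad before the mark, and from 0.09 after it, lips block the tooth unless the knob is pressed over 7 mm.
- knob_plunger (a joint): How far the knob is pressed down, m: 0 = fully up, 0.011 = bottomed. Spring: 3 N at the start, 9 N at 7 mm, 12 N bottomed. Once under a lip the released knob stays down at 7 mm, held by the lip, and turns by pushing the bar alone (about 3 N at 28 mm radius); at the notch (within 0.09 rad of the mark) it springs up by itself and the notch walls stop it. Overshoot can be turned back.
- focus_stand: White stand fixed to the bench, base 305 x 130 mm; origin on the bench under the knob axis, x axis towards the stage (plaster model on a 76 mm plate, axis at x = 115 mm, top of model below 95 mm) and the white measuring head (x = 183 to 227 mm, 104 mm high). The knob lifts the stage as it turns clockwise.
- plaster_model: Loose cream plaster dental model, 52 x 68 x 32 mm, bystander; origin at the centre of its underside.
- blue_jar: Loose round jar with blue cap, 60 mm across, 52 mm tall, bystander; origin at the centre of its underside.
- cutters: Loose pliers with yellow handles lying flat, 136 x 60 x 12 mm, bystander; origin at the centre of its underside.
- index_ring: The fixed dark ring with its grey lips and red mark, 121 mm across, its origin on the knob axis 30 mm above the bench; lips 43 to 51 mm above the bench, 46 to 60 mm from the axis. Its x axis points to the red mark. Do not drive the knob's tooth against a lip or notch wall with over 25 N (about 40 N on the bar at 28 mm radius).

How it is judged:
By the outcome, as a careful person would: the job done as asked, in the order asked, and still so for the second after the job is handed in, with the robot touching nothing.
It also fails if it takes over 42 s, if anything falls off the work surface, if the arm or the gripper's body presses on something with over 40 N, if the wrist force passes 120 N, or if a joint passes its speed limit or range.

## Working session

There is one attempt and no reset: what is moved stays moved. The work goes in short steps, Python scripts to look and compute and a shell command to move; the robot and the scene stay as the last step left them, time stands still between calls to the robot, and variables do not carry over. Pictures are saved under pics/ and viewed, and the job is handed in when it is done.

```bash
ls; mkdir -p pics; python3 - <<'E'
from station import manip, viewer
import cv2,pickle
s=manip.sense();print(s)
for n in("top","side","wrist"):
    d=viewer.snapshot(n);pickle.dump(d,open(f"pics/{n}0.pkl","wb"))
    cv2.imwrite(f"pics/{n}0.png",d["img"][:,:,::-1]);print(n,{k:v for k,v in d.items() if k not in("img","range_z")})
E
```

```text
pics
{'t': 0.0, 'q': array([ 1.15450366e+00,  5.28475970e-01,  1.43393950e+00, -4.33872562e-05,
        1.18137715e+00, -1.78529837e-01]), 'qd': array([ 0.00049976, -0.00050327,  0.00136583, -0.00179594,  0.0009885 ,
       -0.00134279]), 'tau': array([-1.60455351e-03, -4.42346442e+01, -1.78030711e+01, -1.58559210e-04,
        8.19886685e-03,  4.90463307e-06]), 'tcp_pos': array([0.14692731, 0.60678697, 0.2553157 ]), 'tool_rot': array([ 0.08311032,  0.70233061, -0.08460596,  0.70190186]), 'force': array([ 0.39155455,  0.44332236, -0.55745095]), 'ft_torque': array([-0.0086317 ,  0.02580472,  0.0544091 ]), 'finger_gap': 1.000795002626375}
top {'fx': 459.22874226614994, 'fy': 459.22874226614994, 'cx': 314.79564272593353, 'cy': 242.45509587763271, 'k1': -0.01991742782451284, 'origin': array([0.384091  , 0.06380275, 1.23456472]), 'attitude': array([ 0.70835462, -0.70275919,  0.0413999 , -0.05147135])}
side {'fx': 513.7130135581824, 'fy': 513.7130135581824, 'cx': 321.59749880684336, 'cy': 239.23238574027715, 'k1': -0.14532573270629157, 'origin': array([ 0.26790333, -0.92426807,  0.77373129]), 'attitude': array([ 0.87964401, -0.11394432,  0.06409262, -0.45731306])}
wrist {'fx': 380.975627873617, 'fy': 380.975627873617, 'cx': 319.47923575013266, 'cy': 241.31822521871615, 'k1': 0.0021729338625805766, 'origin': array([0.06567833, 0.6264392 , 0.3739452 ]), 'attitude': array([0.77457469, 0.61014029, 0.10248356, 0.13137732])}
```

View pics/top0.png

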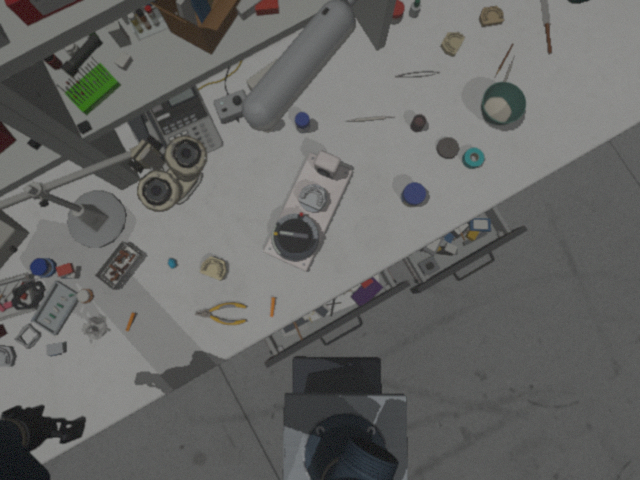

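View pics/side0.png

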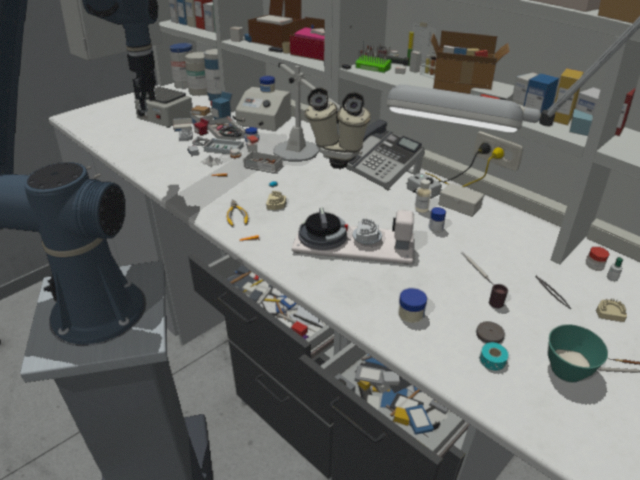

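The top view shows the knob at about (297,237), with the stand running up-right to the measuring head at (327,162). The red mark is near (300,215). I'll zoom in.

```bash
cat > h.py <<'E'
import numpy as np,cv2,pickle
from scipy.spatial.transform import Rotation as R
def ray(d,u,v):
    xd,yd=(u-d["cx"])/d["fx"],(v-d["cy"])/d["fy"]
    rd=np.hypot(xd,yd);r=rd
    for _ in range(20): r=rd/(1+d["k1"]*r*r)
    s=r/rd if rd>0 else 1
    return R.from_quat(d["attitude"]).apply([xd*s,yd*s,1.])
def onz(d,u,v,z):
    w=ray(d,u,v);return d["origin"]+w*(z-d["origin"][2])/w[2]
def proj(d,p):
    c=R.from_quat(d["attitude"]).inv().apply(np.array(p)-d["origin"]);x,y=c[:2]/c[2];f=1+d["k1"]*(x*x+y*y)
    return d["fx"]*x*f+d["cx"],d["fy"]*y*f+d["cy"]
def crop(d,u0,v0,u1,v1,k,name):
    cv2.imwrite(name,cv2.resize(d["img"][v0:v1,u0:u1,::-1],None,fx=k,fy=k,interpolation=cv2.INTER_CUBIC))
E
python3 - <<'E'
from h import *
d=pickle.load(open("pics/top0.pkl","rb"));crop(d,250,140,370,280,4,"pics/t0c.png")
d=pickle.load(open("pics/side0.pkl","rb"));crop(d,280,195,430,275,5,"pics/s0c.png")
E
```

```text
(no output)
```

View pics/t0c.png

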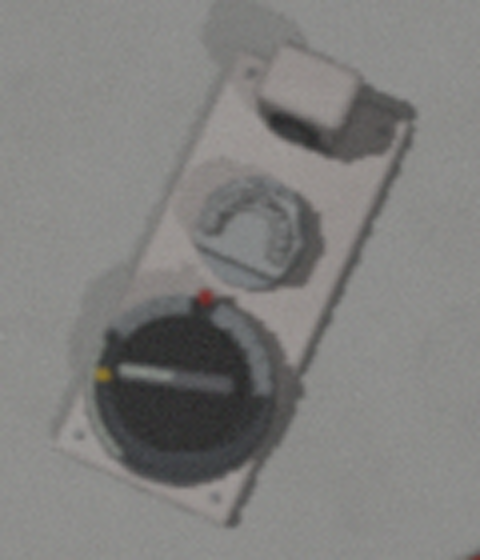

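View pics/s0c.png

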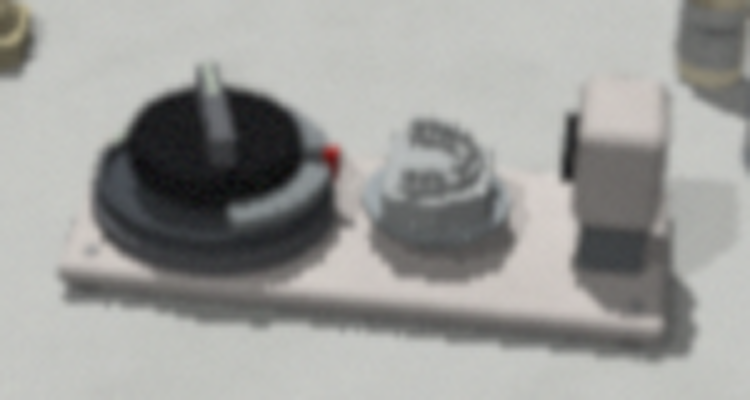

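View pics/wrist0.png

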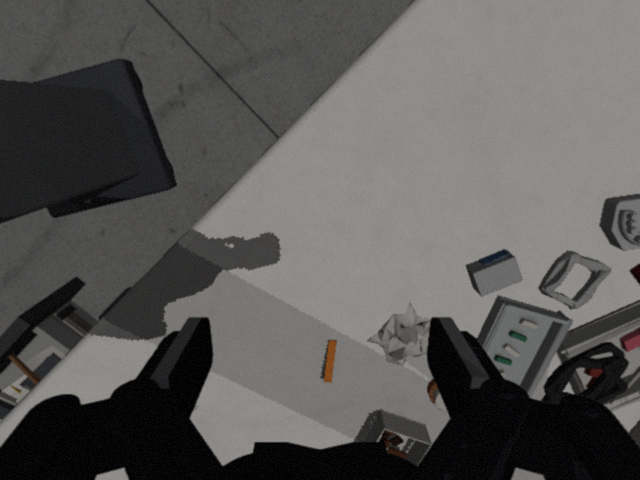

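```bash
python3 - <<'E'
from h import *
d=pickle.load(open("pics/top0.pkl","rb"));im=d["img"].astype(int)
u0,v0,u1,v1=262,195,335,275
sub=im[v0:v1,u0:u1]; hsv=cv2.cvtColor(d["img"],cv2.COLOR_RGB2HSV)[v0:v1,u0:u1]
dark=(sub.max(2)<48).astype(np.uint8)
print(np.percentile(sub.max(2),[5,20,40]))
def comp(m):
    n,l,s,c=cv2.connectedComponentsWithStats(m.astype(np.uint8));i=1+np.argmax(s[1:,4]);return l==i,s[i],c[i]
m,s,c=comp(dark)
cn=max(cv2.findContours(m.astype(np.uint8),cv2.RETR_EXTERNAL,cv2.CHAIN_APPROX_NONE)[0],key=cv2.contourArea)
h=cv2.convexHull(cn);e=cv2.fitEllipse(h);print("disc",e,s)
kt=onz(d,e[0][0]+u0,e[0][1]+v0,.066);print("knob_top",kt)
red=(sub[...,0]-sub[...,1:].max(2)>40);m,s,c=comp(red);rm=onz(d,c[0]+u0,c[1]+v0,.0545);print("red",c+[u0,v0],s,rm,np.hypot(*(rm-kt)[:2]))
yel=(sub[...,:2].min(2)-sub[...,2]>50);m,s,c=comp(yel);
ty=onz(d,c[0]+u0,c[1]+v0,.05);print("tooth",c+[u0,v0],s,ty,np.hypot(*(ty-kt)[:2]))
# bar
cc=np.array(e[0]);yy,xx=np.mgrid[0:v1-v0,0:u1-u0]
bar=(sub.max(2)>65)&(np.hypot(xx-cc[0],yy-cc[1])<20);m,s,c=comp(bar);
r=cv2.minAreaRect(np.argwhere(m)[:,::-1].astype(np.float32));print("bar",r,s)
b=cv2.boxPoints(r);b=sorted(b,key=lambda p:p[0]);pl=(b[0]+b[1])/2;pr=(b[2]+b[3])/2
P=onz(d,pl[0]+u0,pl[1]+v0,.085);Q=onz(d,pr[0]+u0,pr[1]+v0,.085);print("bar ends",P,Q,(P+Q)/2,np.linalg.norm(P-Q))
A=lambda p,o:np.arctan2(*(p-o)[:2][::-1])
M=(P+Q)/2
print("ang red",A(rm,kt),"tooth",A(ty,kt),"bar",A(P,Q))
for z in(.0,):pass
hd=onz(d,325,160,.104);print("head",hd,A(hd,kt))
for p in [(413,193)]:print("jar",onz(d,*p,.052))
print("cutters",onz(d,222,313,.01))
s2=pickle.load(open("pics/side0.pkl","rb"));print("proj side knob",proj(s2,kt),proj(s2,rm))
E
```

```text
[ 50.  71. 118.]
disc ((46.07692337036133, 35.69230651855469), (1.9460170269012451, 4.050957679748535), 18.434947967529297) [45 34  3  4  7]
knob_top [0.56896124 0.09874991 0.066     ]
red [300.875 213.875] [38 18  3  3  8] [0.61516891 0.11841318 0.0545    ] 0.050217455486892805
tooth [275.5 233.5] [13 38  2  2  4] [0.56350602 0.18427853 0.05      ] 0.08570241618798524
bar ((51.63024139404297, 32.77456283569336), (39.822998046875, 27.266197204589844), 62.02052307128906) [ 31  16  36  40 617]
bar ends [0.55693122 0.11451635 0.085     ] [0.59019729 0.05374116 0.085     ] [0.57356426 0.08412875 0.085     ] 0.06928387480190644
ang red 0.40232897344273233 tooth 1.6344923651087888 bar 2.071612476487571
head [0.74533231 0.05650327 0.104     ] -0.23510306688379137
jar [ 0.67339817 -0.17580748  0.052     ]
cutters [0.35583579 0.32599029 0.01      ]
proj side knob (np.float64(329.4978186790811), np.float64(226.57781729884923)) (np.float64(344.7421344890781), np.float64(223.7353014476579))
```

```bash
python3 - <<'E'
from h import *
d=pickle.load(open("pics/top0.pkl","rb"))
px=lambda x,y:(250+(x+.5)/4-.5,140+(y+.5)/4-.5)
kt=onz(d,*px(174,392),.066)
P=onz(d,*px(118,371),.085);Q=onz(d,*px(232,384),.085);r=onz(d,*px(205,298),.0545);t=onz(d,*px(103,375),.047)
A=lambda p,o:np.arctan2(*(p-o)[:2][::-1])
M=(P+Q)/2
print(kt,P,Q,M,np.linalg.norm(P-Q),r,np.linalg.norm((r-M)[:2]),t,np.linalg.norm((t-M)[:2]))
print(A(P,Q),A(r,M),A(t,M),A(r,kt))
s=pickle.load(open("pics/side0.pkl","rb"))
px=lambda x,y:(280+(x+.5)/5-.5,195+(y+.5)/5-.5)
P2=onz(s,*px(207,66),.085);r2=onz(s,*px(332,152),.0545);print("side",P2,r2, onz(s,*px(215,140),.066))
rot=R.from_quat([ 0.08311032,  0.70233061, -0.08460596,  0.70190186]).as_matrix();print(rot)
E
```

```text
[0.55065659 0.13702935 0.066     ] [0.5611511 0.1715709 0.085    ] [0.55331281 0.09918977 0.085     ] [0.55723195 0.13538034 0.085     ] 0.07280429946493011 [0.61450394 0.11840461 0.0545    ] 0.059734876158834285 [0.56428928 0.18491821 0.047     ] 0.05003805160298034
1.4629248263821146 -0.28815575184281667 1.4292853844209146 -0.2838316002722296
side [0.56337607 0.16041617 0.085     ] [0.61654527 0.11201344 0.0545    ] [0.55702972 0.12047308 0.066     ]
[[-8.52907848e-04  2.35512005e-01  9.71871066e-01]
 [-2.02831790e-03  9.71869013e-01 -2.35513287e-01]
 [-9.99997579e-01 -2.17213461e-03 -3.51221494e-04]]
```

```bash
python3 -m crank '[0.45,60,-50,0,-0.18, 0.45,110,-100,0,-0.36, 0.45,155,-150,0,-0.54, 0.45,200,-200,0,-0.72, 0.45,240,-250,0,-0.9, 0.45,280,-300,0,-1.08, 0.45,320,-350,0,-1.26, 0.45,355,-395,0,-1.44, 0.45,385,-440,0,-1.44, 0.45,410,-472,0,-1.44]' 20; python3 - <<'E'
from h import *
from station import viewer,manip
d=viewer.snapshot("wrist");pickle.dump(d,open("pics/w1.pkl","wb"));cv2.imwrite("pics/w1.png",d["img"][:,:,::-1])
s=manip.sense();print(s["t"],s["tcp_pos"],s["q"],d["origin"])
E
```

```text
t: 1.4
tcp_pos: [0.5568, 0.1351, 0.2561]
tool_rot: [-0.526, -0.473, 0.526, -0.472]
force: [0.9, 0.9, -0.5]
finger_gap: 0.45
1.45 [0.5630787  0.1284828  0.25645095] [ 0.03351413  0.46114753  1.55807166 -0.00597094  1.11532904  0.14797235] [0.56684839 0.21865473 0.37463279]
```

View pics/w1.png

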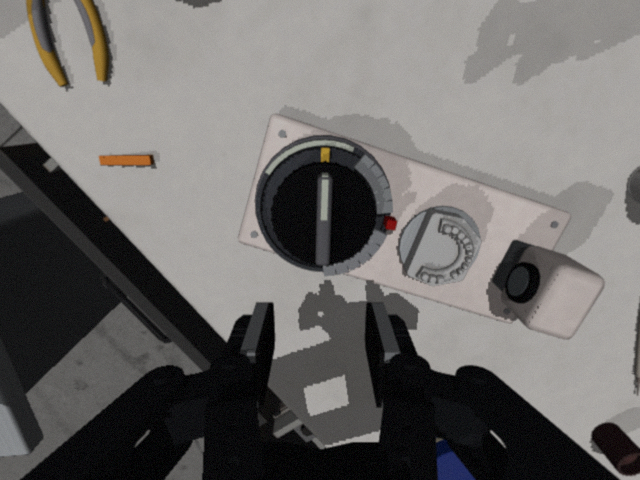

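The wrist view shows the pointer end of the bar at (324,176), its other end at (322,264), and the yellow tooth at (325,155). The red mark is at (390,224), and the stage and head are clear to the right. The arm was still settling, so I'll take a new picture and measure from that.

```bash
python3 -m crank '[0.45,0,0,0,0,0.45,0,0,0,0]'; cat > meas.py <<'E'
from h import *
from station import viewer,manip
import sys
def comp(m):
    n,l,s,c=cv2.connectedComponentsWithStats(m.astype(np.uint8));i=1+np.argmax(s[1:,4]);return l==i,s[i],c[i]
A=lambda p,o:np.arctan2(*(p-o)[:2][::-1])
E
cat > m1.py <<'E'
from meas import *
d=viewer.snapshot("wrist");pickle.dump(d,open("pics/w2.pkl","wb"));cv2.imwrite("pics/w2.png",d["img"][:,:,::-1])
s=manip.sense();print(s["t"],s["tcp_pos"],s["q"],d["origin"])
im=d["img"].astype(int);mx=im.max(2)
H,W=mx.shape;yy,xx=np.mgrid[0:H,0:W]
box=(xx>235)&(xx<410)&(yy>120)&(yy<290)
red=box&(im[...,0]-im[...,1:].max(2)>60);m,st,c=comp(red);print("red",c,st);rm=onz(d,*c,.0545)
yel=box&(im[...,:2].min(2)-im[...,2]>60);m,st,cy=comp(yel);print("yel",cy,st);ty=onz(d,*cy,.05)
dark=box&(mx<35)&(yy<285);m,st,c=comp(cv2.morphologyEx(dark.astype(np.uint8),cv2.MORPH_OPEN,np.ones((3,3))));
cn=max(cv2.findContours(m.astype(np.uint8),cv2.RETR_EXTERNAL,cv2.CHAIN_APPROX_NONE)[0],key=cv2.contourArea)
e=cv2.fitEllipse(cv2.convexHull(cn));print("disc",e,st);kt=onz(d,*e[0],.066)
rad=[np.linalg.norm((onz(d,*p[0],.066)-kt)[:2]) for p in cv2.convexHull(cn)];print("rad",np.min(rad),np.mean(rad),np.max(rad))
bar=(mx>45)&(np.hypot(xx-e[0][0],yy-e[0][1])<0.93*min(e[1])/2);m,st,c=comp(bar)
r=cv2.minAreaRect(np.argwhere(m)[:,::-1].astype(np.float32));print("bar",r,st)
v=cv2.imwrite("pics/mask.png",(m*255).astype(np.uint8)|(dark*90).astype(np.uint8))
print("kt",kt,"red",rm,np.linalg.norm((rm-kt)[:2]),"tooth",ty,np.linalg.norm((ty-kt)[:2]))
print("angles red",A(rm,kt),"tooth",A(ty,kt))
E
python3 m1.py
```

```text
t: 1.7
tcp_pos: [0.5549, 0.1376, 0.2559]
tool_rot: [-0.525, -0.473, 0.526, -0.472]
force: [0.2, 0.4, -0.4]
finger_gap: 0.453
1.75 [0.55481765 0.13800355 0.25601905] [4.82390320e-02 4.56518775e-01 1.56807415e+00 3.66333061e-04
 1.11852854e+00 1.53646004e-01] [0.56505831 0.22111527 0.37438513]
red [393.28409091 226.875     ] [388 222  11  10  88]
yel [327.53465347 156.94059406] [324 151   8  13 101]
disc ((325.3886413574219, 215.75621032714844), (103.31034851074219, 108.48452758789062), 43.7552604675293) [ 274  164  105  105 7313]
rad 0.042871077514100527 0.04528103316932851 0.049348983279122564
bar ((326.3807373046875, 219.5552978515625), (14.19974136352539, 87.28578186035156), 1.6846843957901) [ 319  176   16   88 1177]
kt [0.56088109 0.1368413  0.066     ] red [0.61892415 0.11741098 0.0545    ] 0.06120893673132616 tooth [0.56754816 0.18292972 0.05      ] 0.04656814860687288
angles red -0.3230312444997382 tooth 1.4271347160580772
```

```bash
python3 - <<'E'
from h import *
d=pickle.load(open("pics/w2.pkl","rb"));crop(d,250,130,410,280,4,"pics/w2c.png")
E
```

```text
(no output)
```

View pics/w2c.png

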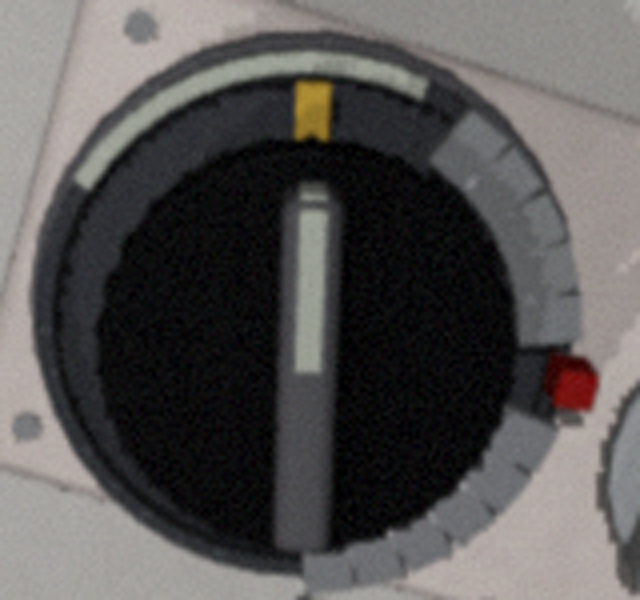

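The crop shows the bar's top face running from the pointer end at (313,205) to (302,550) in crop pixels. The red block is at (572,382), at the notch between the grey lips, and the tooth is in the white rest sector.

```bash
python3 - <<'E'
from meas import *
d=pickle.load(open("pics/w2.pkl","rb"));t=pickle.load(open("pics/top0.pkl","rb"))
px=lambda x,y:(250+(x+.5)/4-.5,130+(y+.5)/4-.5)
P=onz(d,*px(313,205),.0847);Q=onz(d,*px(302,550),.0847);M=(P+Q)/2
print(P,Q,M,np.linalg.norm(P-Q),"bar",A(P,Q))
r=onz(d,*px(574,376),.0545);print("red",r,np.linalg.norm((r-M)[:2]),A(r,M))
print("reproj into top: ",proj(t,M),proj(t,r))
s=manip.sense();print(s["t"],s["tcp_pos"],R.from_quat(s["tool_rot"]).as_matrix().round(4),s["tcp_pos"]+0)
E
```

```text
[0.56577628 0.16913254 0.0847    ] [0.55653294 0.09840839 0.0847    ] [0.56115461 0.13377047 0.0847    ] 0.07132562230421609 bar 1.4408372480613143
red [0.61891081 0.12039746 0.0545    ] 0.05928419450183744 -0.2275327807841653
reproj into top:  (np.float64(294.02568122854933), np.float64(232.48988779141843)) (np.float64(300.1354606500426), np.float64(212.46451918607832))
1.75 [0.55481765 0.13800355 0.25601905] [[-1.500e-03  9.944e-01 -1.054e-01]
 [ 3.000e-04 -1.054e-01 -9.944e-01]
 [-1.000e+00 -1.600e-03 -1.000e-04]] [0.55481765 0.13800355 0.25601905]
```

```bash
python3 -m crank '[0.45,3,0.5,-50,0, 0.45,3,0.5,-100,0, 0.45,3,0.5,-130,0, 0.45,3,0.5,-145,0, 0.45,3,0.5,-145,0, 0.45,3,0.5,-145,0]'; python3 - <<'E'
from meas import *
d=viewer.snapshot("wrist");pickle.dump(d,open("pics/w3.pkl","wb"));cv2.imwrite("pics/w3.png",d["img"][:,:,::-1])
d=viewer.snapshot("side");crop(d,280,160,430,275,5,"pics/s3c.png")
print(manip.sense()["tcp_pos"])
E
```

```text
t: 2.5
tcp_pos: [0.5599, 0.1379, 0.1126]
tool_rot: [0.527, 0.472, -0.525, 0.473]
force: [0.0, -1.6, -0.1]
finger_gap: 0.451
[0.56000899 0.13765557 0.11281654]
```

View pics/w3.png

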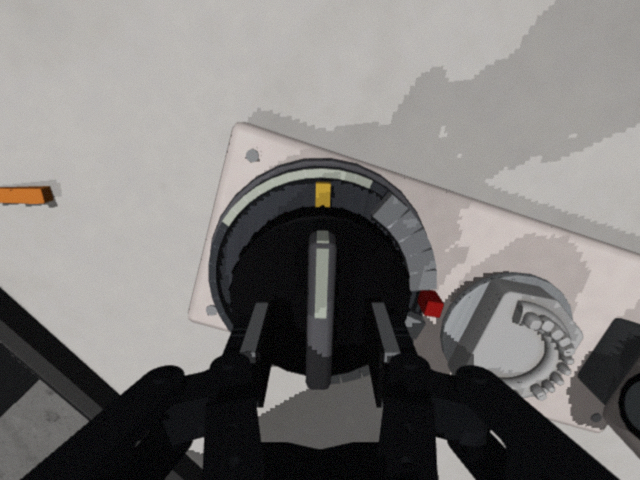

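View pics/s3c.png

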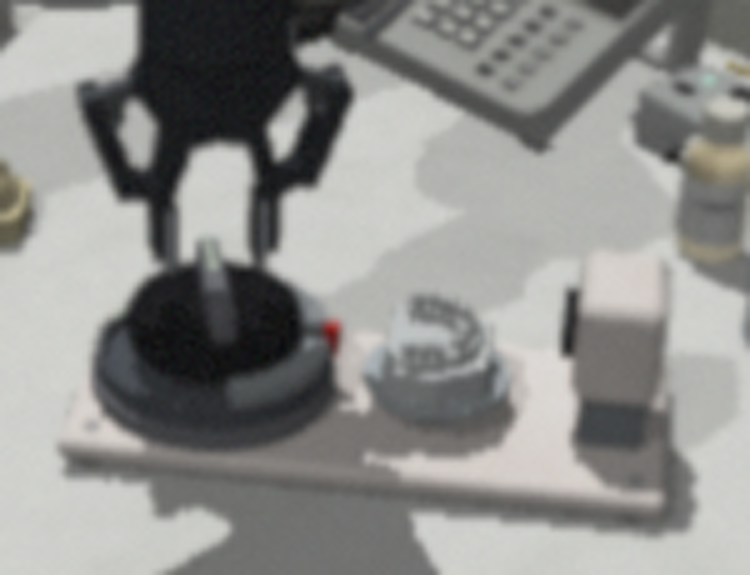

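The fingers straddle the bar evenly: their inner edges are near columns 262 and 380, and the bar is at 320. I'll refine the axis and mark angle from this nearer picture.

```bash
python3 - <<'E'
from meas import *
d=pickle.load(open("pics/w3.pkl","rb"))
im=d["img"].astype(int);H,W=480,640;yy,xx=np.mgrid[0:H,0:W]
P=onz(d,322,240,.0847);Q=onz(d,318,387,.0847);M=(P+Q)/2
print(P,Q,M,np.linalg.norm(P-Q),A(P,Q))
box=(xx>380)&(xx<470)&(yy>260)&(yy<340)
m,st,c=comp(box&(im[...,0]-im[...,1:].max(2)>60));print(c,st)
r=onz(d,*c,.052);print(r,np.linalg.norm((r-M)[:2]),A(r,M))
crop(d,200,150,460,400,3,"pics/w3c.png")
E
```

```text
[0.56577148 0.17145293 0.0847    ] [0.55642093 0.09919629 0.0847    ] [0.5610962  0.13532461 0.0847    ] 0.07285914735195818 1.4421039208333226
[433.24206349 308.42460317] [424 300  19  18 252]
[0.61969295 0.11583997 0.052     ] 0.06175135521867291 -0.3210191401981384
```

View pics/w3c.png

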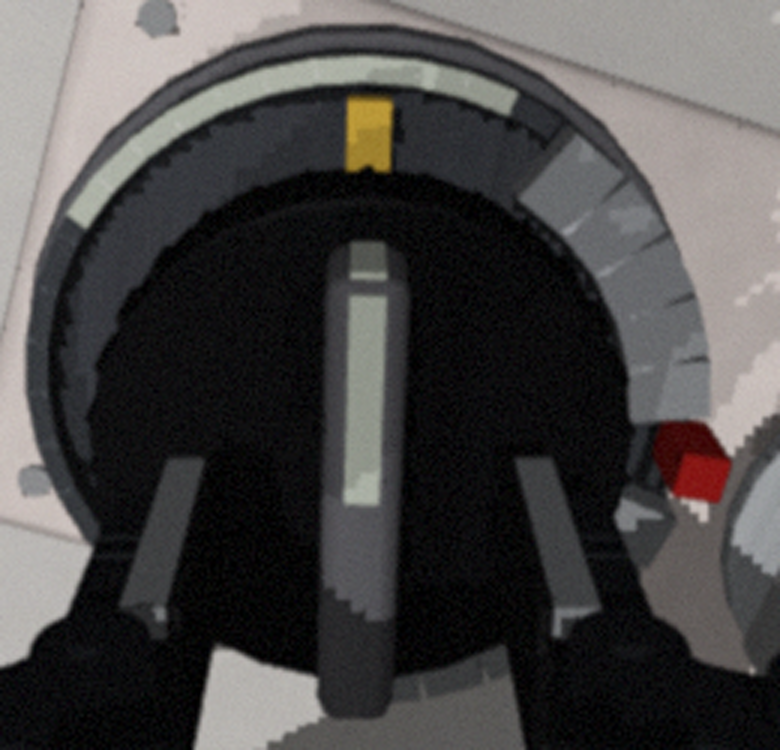

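```bash
python3 - <<'E'
from meas import *
d=pickle.load(open("pics/w3.pkl","rb"))
r=onz(d,434.4,309.1,.0545);M=np.array([.561,.1355,0])
print(r,np.linalg.norm((r-M)[:2]),A(r,M)); t=onz(d,200+370/3,150+134/3,.05);print(t,np.linalg.norm((t-M)[:2]),A(t,M))
# notch between lips edges (crop 672,420) and (650,490)
for c in((672,418),(672,515),(640,485)):
    p=onz(d,200+c[0]/3,150+c[1]/3,.051);print(p,np.linalg.norm((p-M)[:2]),A(p,M))
E
```

```text
[0.6195922  0.11684913 0.0545    ] 0.061489025353273746 -0.3081751499485239
[0.56791445 0.18253906 0.05      ] 0.047544534230156255 1.4248477200794616
[0.61524381 0.12709225 0.051     ] 0.05489154264899698 -0.1537756183344623
[0.61493941 0.10768054 0.051     ] 0.060690872454955205 -0.47617112705932507
[0.60935564 0.11442433 0.051     ] 0.05274895549069408 -0.41102237195340824
```

```bash
python3 -m crank '[0.45,1,-2,-8,0, 0.45,1,-2,-16,0, 0.3,1,-2,-16,0, 0.2,1,-2,-16,0, 0.1,1,-2,-16,0, 0.1,1,-2,-16,0, 0.1,1,-2,-16,0]' 20; python3 -c "
from station import manip;s=manip.sense();print(s['tcp_pos'],s['force'],s['ft_torque'])"
```

```text
t: 3.48
tcp_pos: [0.5599, 0.1354, 0.0953]
tool_rot: [-0.526, -0.473, 0.526, -0.473]
force: [-0.4, 0.2, 0.8]
finger_gap: 0.131
[0.55991689 0.13540792 0.09530708] [-0.43512497  0.19920489  0.77349582] [-0.042686    0.05885976  0.04161596]
```

```bash
python3 -m crank '[0.1,0,0,-3,0, 0.1,0,0,-6,0, 0.1,0,0,-9,0,0.1,0,0,-9,0]'; python3 -c "
from station import manip;s=manip.sense();print(s['tcp_pos'],s['force'],s['ft_torque'])"
```

```text
t: 3.98
tcp_pos: [0.56, 0.1355, 0.0873]
tool_rot: [0.526, 0.473, -0.526, 0.473]
force: [-2.2, -0.1, 9.4]
finger_gap: 0.134
[0.55999092 0.13545069 0.08725707] [-2.21617383 -0.0680555   9.38875953] [-0.11901318  0.49217552 -0.03595826]
```

```bash
python3 -m crank '[0.1,0,0,-1.5,0, 0.1,0,0,-3,0,0.1,0,0,-3,0]' 30; python3 - <<'E'
from meas import *
s=manip.sense();print(s['tcp_pos'],s['force'],s['ft_torque'])
d=viewer.snapshot("side");crop(d,280,160,430,275,5,"pics/s4c.png")
d=viewer.snapshot("wrist");crop(d,200,150,460,400,3,"pics/w4c.png")
E
```

```text
t: 4.35
tcp_pos: [0.56, 0.1355, 0.0847]
tool_rot: [0.526, 0.473, -0.526, 0.473]
force: [-3.2, -0.5, 11.9]
finger_gap: 0.128
[0.5599739  0.13546065 0.08471427] [-3.23334951 -0.45721275 11.91685055] [-0.09663347  0.6192692  -0.09094902]
```

View pics/w4c.png

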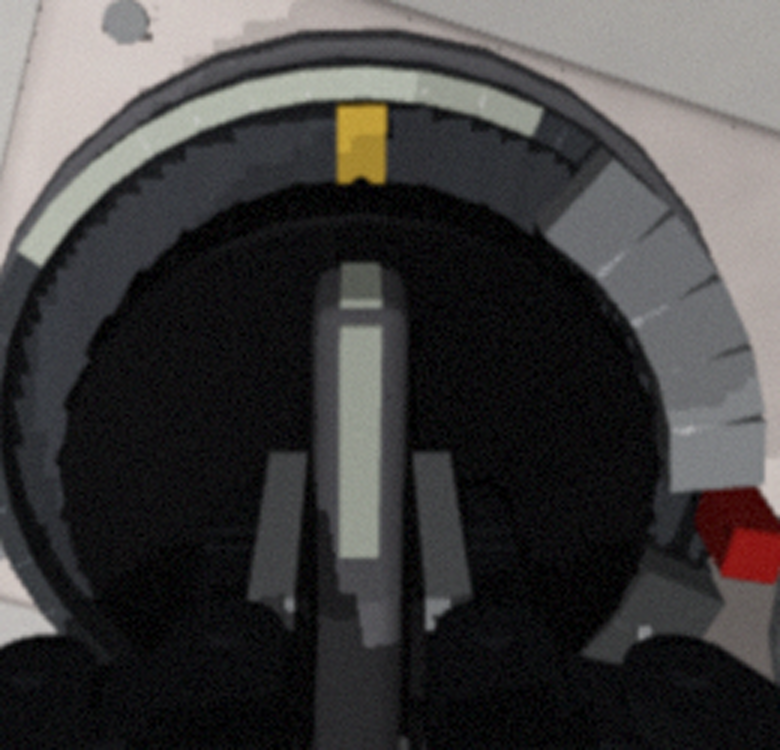

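View pics/s4c.png

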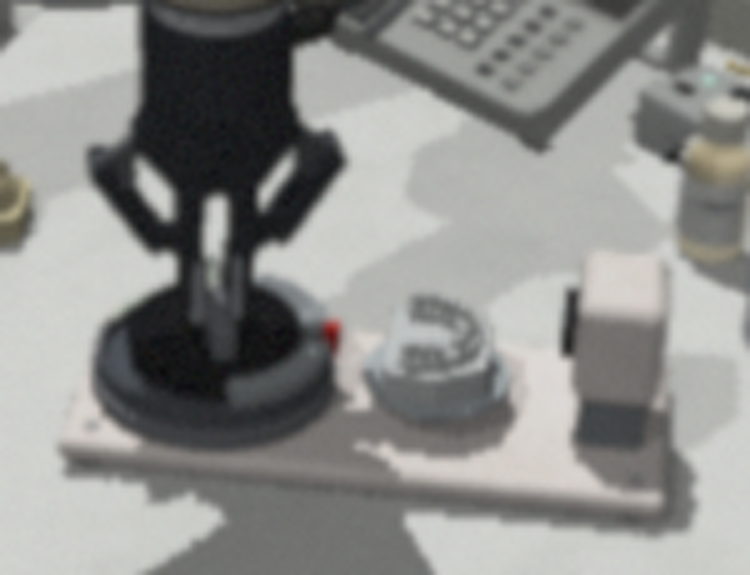

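The knob is down: the force is 11.9 N after 10.6 mm of travel, which is close to bottomed, and the bar is between the pads. Next I'll turn clockwise.

```bash
python3 -m crank '[0.1,0,0,0,-0.14, 0.1,0,0,0,-0.28, 0.1,0,0,0,-0.42, 0.1,0,0,0,-0.56, 0.1,0,0,0,-0.7,0.1,0,0,0,-0.7]'; python3 - <<'E'
from meas import *
s=manip.sense();print(s['tcp_pos'],s['force'],s['ft_torque'],s['q'][5])
d=viewer.snapshot("wrist");crop(d,200,150,460,400,3,"pics/w5c.png")
E
```

```text
t: 5.2
tcp_pos: [0.5606, 0.1352, 0.085]
tool_rot: [0.657, 0.263, -0.656, 0.264]
force: [-2.9, -2.7, 11.5]
finger_gap: 0.129
[0.56062617 0.13515733 0.08498454] [-2.88996186 -2.71741961 11.46368257] [-0.32248992  0.45511534 -0.03889636] 0.8513560577266465
```

View pics/w5c.png

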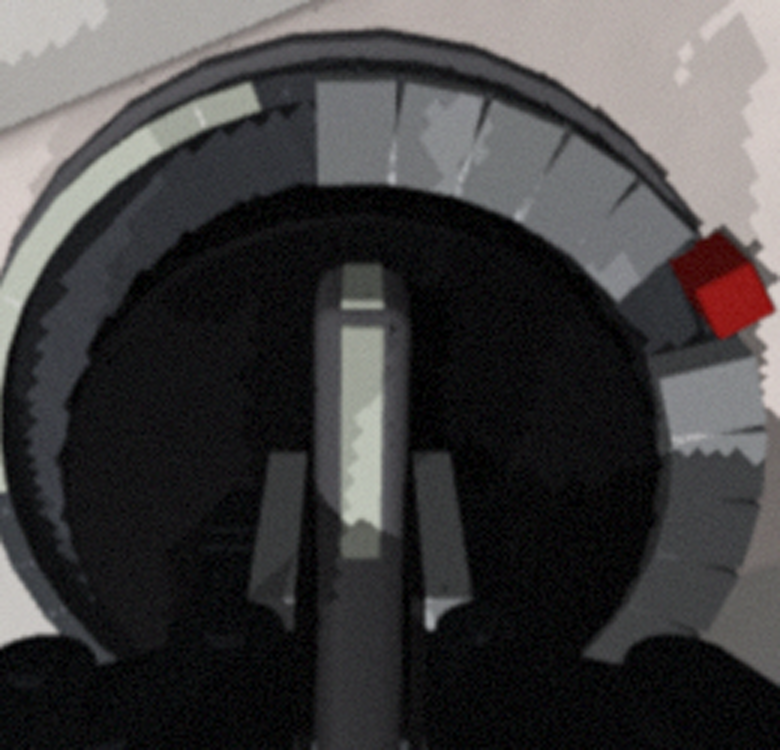

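The tooth has passed under the lip cleanly, with the pointer at the lip's start and the red mark at crop (720,285). I'll turn most of the rest.

```bash
python3 -m crank '[0.1,0,0,0,-0.15, 0.1,0,0,0,-0.3, 0.1,0,0,0,-0.45, 0.1,0,0,0,-0.6, 0.1,0,0,0,-0.75,0.1,0,0,0,-0.9,0.1,0,0,0,-1.02,0.1,0,0,0,-1.02,0.1,0,0,0,-1.02]'; python3 - <<'E'
from meas import *
s=manip.sense();print(s['tcp_pos'],s['force'],s['ft_torque'],s['q'][5])
d=viewer.snapshot("wrist");pickle.dump(d,open("pics/w6.pkl","wb"));crop(d,200,150,460,400,3,"pics/w6c.png")
y=R.from_quat(s["tool_rot"]).as_matrix()[:,1];print("bar ang from tool",np.arctan2(y[1],y[0])+np.pi/2-.02)
E
```

```text
t: 6.38
tcp_pos: [0.5609, 0.1342, 0.085]
tool_rot: [0.702, -0.091, -0.701, -0.089]
force: [-2.0, -4.1, 12.1]
finger_gap: 0.135
[0.56088428 0.13422802 0.08501425] [-1.962432   -4.07545578 12.06692192] [-0.83453948  0.39672201 -0.05945409] 1.8705386197340703
bar ang from tool -0.27544189247111595
```

View pics/w6c.png

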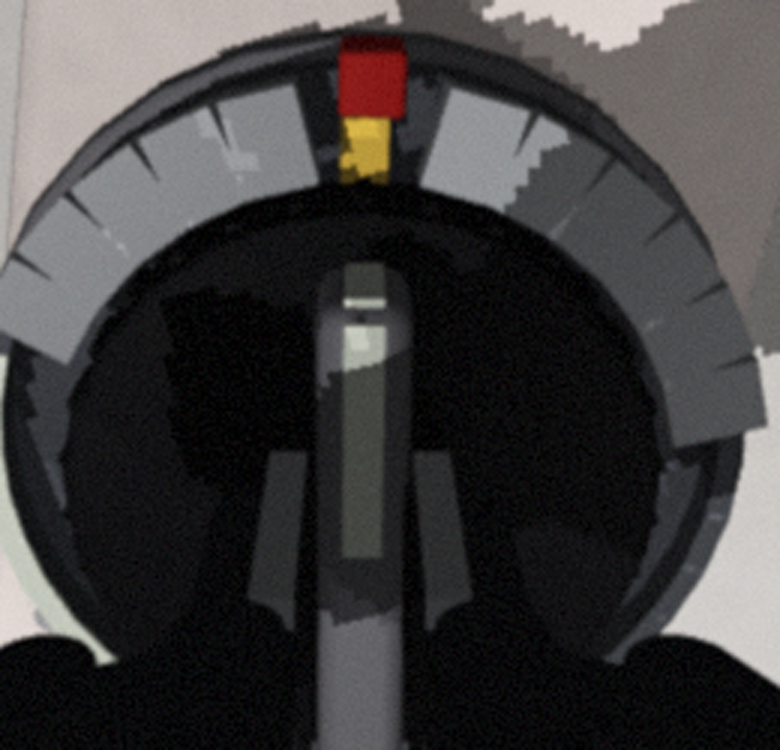

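The tooth (crop column 365) sits in the notch, which spans columns 320–420, directly below the red block at 372. I'll nudge it 0.02 rad, let it rise, then open.

```bash
python3 -m crank '[0.1,0,0,0,-0.02, 0.1,0,0,0,-0.02, 0.1,0,0,3,-0.02, 0.1,0,0,6,-0.02, 0.1,0,0,9,-0.02,0.1,0,0,9,-0.02]' 20; python3 - <<'E'
from meas import *
s=manip.sense();print(s['tcp_pos'],s['force'],s['ft_torque'],s['q'][5])
d=viewer.snapshot("wrist");crop(d,200,150,460,400,3,"pics/w7c.png")
E
```

```text
t: 7.18
tcp_pos: [0.5608, 0.1343, 0.0932]
tool_rot: [0.701, -0.098, -0.7, -0.096]
force: [-0.9, -5.1, 4.8]
finger_gap: 0.13
[0.56078489 0.1342532  0.09322377] [-0.87959592 -5.14227876  4.78227568] [-0.93437403  0.10593674  0.06945035] 1.8903024607056602
```

View pics/w7c.png

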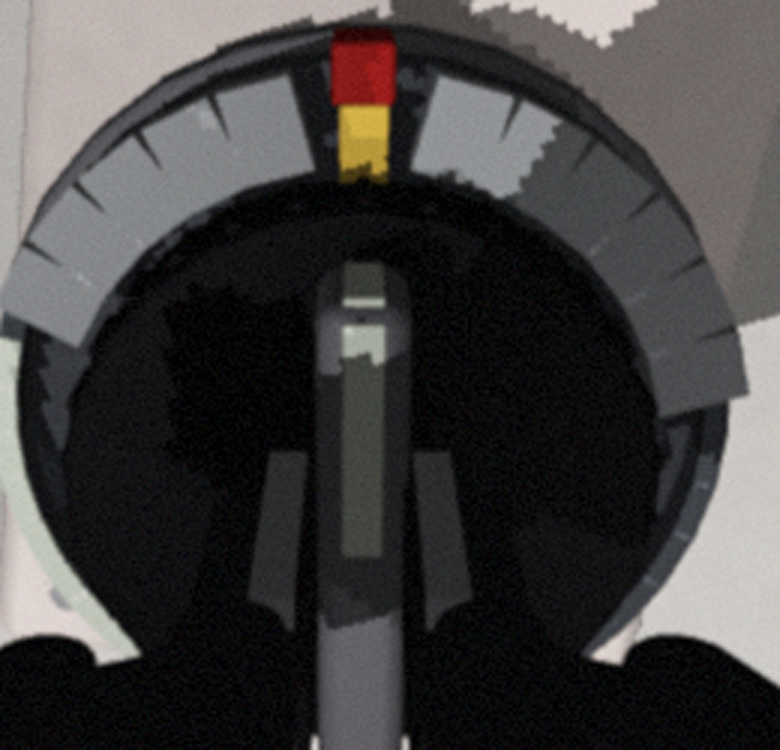

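The tooth is centred in the notch and rising. I'll open the gripper and retreat straight up.

```bash
python3 -m crank '[0.25,0,0,0,0, 0.4,0,0,0,0, 0.45,0,0,0,0, 0.45,0,0,15,0, 0.45,0,0,50,0, 0.45,0,0,100,0, 0.45,0,0,150,0, 0.45,0,0,160,0, 0.45,0,0,160,0]'; python3 - <<'E'
from meas import *
s=manip.sense();print(s['tcp_pos'],s['force'],s['q'])
for n in("wrist","side"):
    d=viewer.snapshot(n);pickle.dump(d,open(f"pics/{n}8.pkl","wb"));cv2.imwrite(f"pics/{n}8.png",d["img"][:,:,::-1])
crop(d,280,160,430,275,5,"pics/s8c.png")
E
```

```text
t: 8.35
tcp_pos: [0.5601, 0.1356, 0.2534]
tool_rot: [0.701, -0.097, -0.7, -0.097]
force: [0.3, -0.0, 0.1]
finger_gap: 0.449
[0.56007668 0.13555164 0.2534358 ] [ 0.3070165  -0.02830047  0.10750388] [4.35786046e-02 4.64377933e-01 1.56197135e+00 9.56480128e-05
 1.11321790e+00 1.89037903e+00]
```

View pics/wrist8.png

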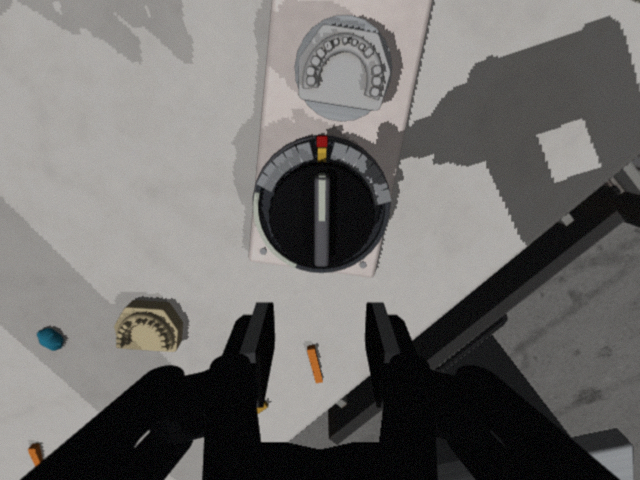

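View pics/s8c.png

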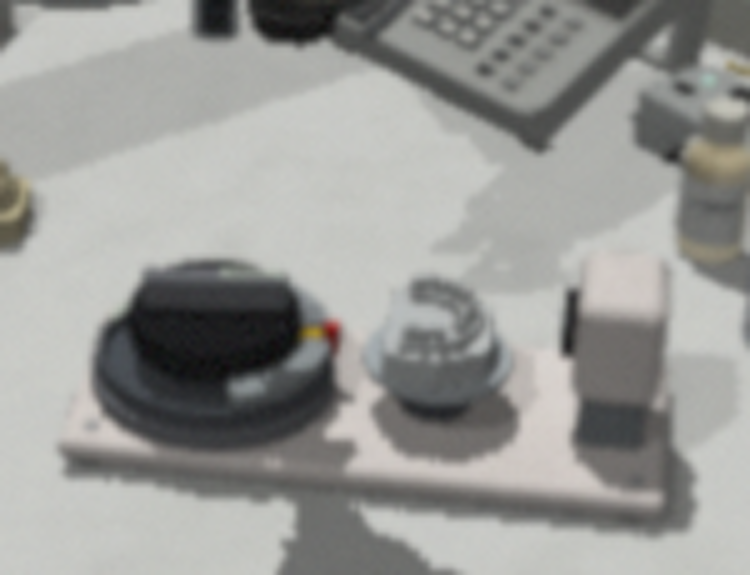

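The pointer, tooth (322,154) and red mark (321,142) line up. The stage has risen with the model still on it. I'll check the knob's height and angle with the depth image.

```bash
python3 - <<'E'
from meas import *
def hgt(d,u,v):
    w=ray(d,u,v);c=R.from_quat(d["attitude"]).as_matrix()[:,2]
    z=np.median(d["range_z"][v-3:v+4,u-3:u+4]);return (d["origin"]+w*z/(w@c))[2]
a=pickle.load(open("pics/w2.pkl","rb"));b=pickle.load(open("pics/wrist8.pkl","rb"))
print("before",hgt(a,295,220),hgt(a,355,220),"bench",hgt(a,150,250),"after",hgt(b,290,220),hgt(b,352,220),"bench",hgt(b,225,230))
im=b["img"].astype(int);crop(b,250,130,400,280,4,"pics/w8c.png")
P=onz(b,322,180,.0847);Q=onz(b,321,266,.0847);M=(P+Q)/2;print(M,A(P,Q))
m,st,c=comp(im[130:170,300:350,0]-im[130:170,300:350,1:].max(2)>60);r=onz(b,c[0]+300,c[1]+130,.0545);print(r,A(r,M),A(r,np.array([.5605,.135,0])))
# before/after difference in side view for bystanders
s0=pickle.load(open("pics/side0.pkl","rb"))["img"];s8=pickle.load(open("pics/side8.pkl","rb"))["img"]
for n,(u,v,U,V) in dict(jar=(395,285,430,325),cutters=(222,195,252,228)).items():print(n,np.abs(s0[v:V,u:U].astype(int)-s8[v:V,u:U]).mean())
E
```

```text
before 0.06694665092661162 0.06688367389055039 bench 0.0008092214849230728 after 0.06699609959546793 0.06714706906843021 bench 0.0009076668262116838
[0.56010552 0.13373534 0.0847    ] -0.28437615662895044
[0.61923846 0.11699435 0.0545    ] -0.2758880948558934 -0.29744530673226893
jar 1.9945238095238096
cutters 11.116161616161616
```

View pics/w8c.png

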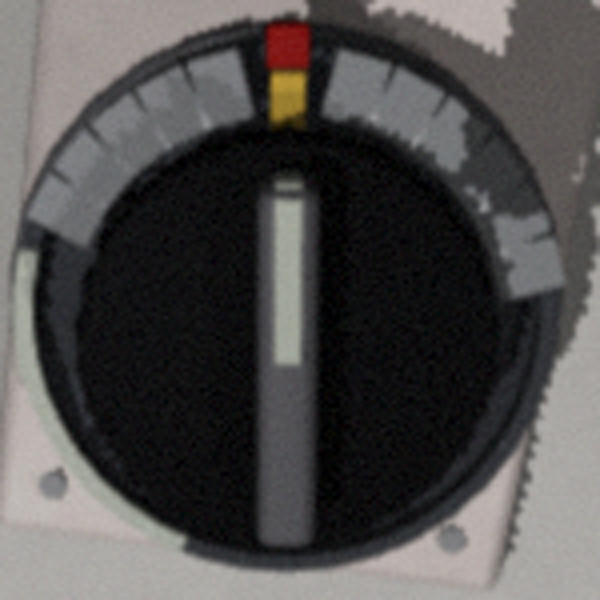

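The disc is at 67 mm, the same as before the press, so the knob is fully up. The pointer stands at the mark in the notch. The cutters patch differs between the side pictures, so I'll check that before handing in.

```bash
python3 - <<'E'
from h import *
a,b=[pickle.load(open(f"pics/side{i}.pkl","rb"))["img"][185:240,210:270,::-1] for i in(0,8)]
cv2.imwrite("pics/cut.png",cv2.resize(np.hstack([a,b]),None,fx=6,fy=6))
E
```

```text
(no output)
```

View pics/cut.png

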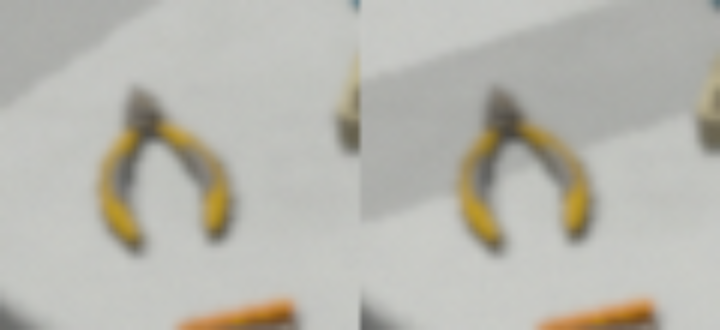

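The cutters are in the same place; only the arm's shadow changed between the pictures. I'll hand in.

```bash
python3 -c "
from station import workorder;print(workorder.sign_off())"
```

```text
the job is handed in; nothing more can be done
None
```

The knob is at the red index mark and fully up in its notch, and the job is handed in at about 8.5 s. I gripped the bar lightly and pressed the knob down until the force reached about 12 N. I then turned it about 1.74 rad clockwise to the mark, let it rise in the notch, opened the gripper and retreated straight up.

**Last checks:**
- **Height:** the disc face is at 67 mm, the same reading as before the press, so the knob is fully up.
- **Angle:** the bar measures −0.284 rad and the mark between −0.276 and −0.297 rad, well inside the 0.09 rad allowance. The tooth shows centred between the lips.
- **Contact:** the highest reading I took was about 13 N at the wrist, and it was near zero once the arm was clear.
- **Bystanders:** the jar and cutters have not moved. The cutters area did differ between the pictures, but a closer look showed only the arm's shadow. The plaster model still sits on its stage, which has risen; I judged that by eye and did not measure it.

**Disagreement:** early estimates of the mark's angle ranged from −0.23 to −0.32 rad, so I confirmed the position at the notch by close view before releasing.

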